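Lock the transport latch on the instrument case

TASK

Lock the latch on top of the aluminium instrument case for transport: with the fingertips, push the upright post of the slotted disc round until the slot lines up with the lock bar, then push the bar by its thumb plate through the slot until it is fully home against the end of the keeper. Do not lift the bar, leave the jar, wrench, beaker and bottle where they are, and come away clear at the end.

Things in the scene. Friction and masses are not known exactly. Their poses are not given: they have to be found in the camera images.
- case: Closed flat aluminium instrument case, fixed to the bench, 220 (x) x 320 (y) x 100 mm tall, black corners, handle and latches on its -x side. Origin at the centre of its underside, axes along its sides, z up. On the lid lies a dark lock plate (top at z = 104 mm) carrying, on the line x = 0 from -y to +y: rear stop, guide rails, strap, slotted disc, keeper. The bar slides towards +y.
- guide_end (a point): Front end of the bar's channel, mid-width, on the lock plate (case x = 0, y = 19, z = 104 mm). The channel is 14 mm wide between two rails 11 mm high that run 137 mm back (-y) from here, open above; a rear stop 10 mm high closes it 155 mm back. A strap 32 mm wide, 18.5 mm high over the plate, bridges its last 12 mm.
- disc_center (a point): Centre of the steel locking disc, at the lock plate's top (case x = 0, y = 55, z = 104 mm); it turns about the vertical here. Disc radius 32 mm, 16 mm tall, cut right through by one straight slot 17 mm wide, open above. An arm at right angles to the slot (14 mm wide, 16 to 22 mm above the plate, ending 58 mm from the centre) carries an upright post. Axes as the case's.
- locking_disc (a joint): Turn of the disc in rad, counter-clockwise from above. At 0 the arm points to the case's +x, at pi/2 to +y (over the keeper), at pi to -x. At 0 and at pi the slot is in line with the bar, either will do; the bar's tapered nose takes up about 0.2 rad of error, beyond that the disc blocks it. Starts at 0.6 to 2.54, hard stops at -0.45 and 3.59, stays where left (friction 0.05 N m, about 1 N at the post).
- post_top (a point): Top centre of the upright post on the disc's arm: round steel, 12 mm diameter, axis 52 mm from the disc's centre, top 58 mm above the lock plate. It can be pushed from any side over the 36 mm below this point.
- lock_bar: Loose steel lock bar, 0.15 to 0.31 kg, 125 mm long (y) x 12 mm wide (x) x 12 mm tall, lying in its channel on the lock plate, tapered nose towards +y (5 mm wide at the tip over the last 12 mm). Origin at the centre of its underside; y along the bar towards its nose. At its tail stands a thumb plate.
- bar_nose (a point): Tip of the bar's nose, 62.5 mm ahead (+y) of the bar's origin and 6 mm above its underside. At the start it lies 37 to 46 mm short of the disc's centre, 5 to 14 mm from the disc's rim.
- thumb_plate (a point): Middle of the rear (-y) face of the bar's upright thumb plate, the face to push: 62.5 mm behind the bar's origin, 32 mm above its underside. The plate is 34 mm wide (x), 7 mm thick (y), and stands from 14 to 46 mm above the bar's underside (the rails beside it are 11 mm high, the rear stop 10 mm). Pushing takes 1 to 4 N.
- keeper_end (a point): Point on the inner face of the keeper's end wall, on the bar's line, 56 mm beyond the disc's centre, 6 mm above the lock plate: the nose tip meets it when the bar is fully home. The keeper is an open-topped U-shaped pocket, 33 mm wide, 14 mm high over the plate, that reaches from 21 mm before this point to 8 mm beyond.
- sample_jar: Small closed amber jar, 34 mm diameter, 45 mm tall, standing loose on the case's lid. Origin at the centre of its underside. Leave alone.
- wrench: Steel wrench, 120 mm long, lying loose on the lid along the case's y on the +x side. Origin on its underside near its middle. Leave alone.
- beaker: Clear plastic beaker, 68 mm diameter, 80 mm tall, on the bench beyond the case. Origin at the centre of its underside. Leave alone.
- reagent_bottle: White bottle with a blue cap, 60 mm diameter, 140 mm tall, on the bench off the case's +y end. Origin at the centre of its underside. Leave alone.
There are look-alikes about, which are no part of the job. Of the things that look like the lock_bar, the smallest one is meant.

How it is judged:
By the outcome, as a careful person would: the job done as asked, in the order asked, and still so for the second after the job is handed in, with the robot touching nothing.
It also fails if it takes over 45 s, if anything falls off the work surface, if the arm or the gripper's body presses on something with over 40 N, if the wrist force passes 120 N, or if a joint passes its speed limit or range.

ROBOT

A 7-joint arm with a two-finger parallel gripper is mounted at the origin on the work surface. World frame = base frame: x ahead of the robot, y to its left, z up, the work surface at z = 0. Lengths are in mm, angles in rad, forces in N, time in s.
With the tool pointing down it reaches from about 400 to 875 mm from the base axis. Payload 4.4 kg.
Tool frame: the origin (TCP) lies midway between the tips of the shut fingers; the grasp point (between the pads) lies 19 mm behind it; z points along the fingers, y is the line along which they close (so a half turn about z gives the same grasp; the last joint's range is limited). The gripper opens to 85 mm and grips with 20 to 120 N. Pads are 22 mm wide; open, the fingers measure 114 mm over their backs; the gripper's body (76 mm by 85 mm) begins 54 mm behind the grasp point. The pads swing forward as they close: fully open they stand 13 mm farther back than shut.
Start: joints at [1.138, 0.628, 0.038, 1.517, -0.027, 0.996, -0.02], TCP at [233.139, -606.766, 193.513] pointing down, gripper open.
Joint ranges: [-3.06, 3.06], [-0.37, 2.12], [-1.25, 1.32], [0.18, 2.47], [-1.1, 4.24], [0.23, 1.98], [-2.94, 2.94]. Speed limits (rad/s): [2.57, 2.57, 3.14, 3.14, 3.14, 3.14, 3.14].

INTERFACE

Orientations are given as [roll, pitch, yaw] about the fixed x, y, z axes, in that order (R = Rz(yaw) Ry(pitch) Rx(roll)).
In Python, from cell import ctrl gives the robot as it stands. The module is installed in compiled form; this text tells all that it offers.
- The arm moves only by the tool step_arm, never from a script. Its argument "commands" is one flat list of numbers, 7 for each row, row after row: the shift along the tool's x, y, z in cm, then the turn, a rotation vector about the tool's x, y, z in rad, then the opening, from 0 (shut) to 1 (fully open). A call has 1 to 10 rows; each row is the pose to reach, as a shift and turn from the pose commanded when the call began, along the tool's axes at that moment; what a row does not reach only later rows make up. A row lasts 1/10 s, in which the tool goes at most 50 mm and 8.59 degrees, less where a joint would pass 70% of its speed; a pose out of reach is approached as far as the arm can. A call with a gripper value outside its range is refused whole. The fingers move at their own pace and stop on an object; the grip force is fixed at half the most. Time passes only in rows, so rows that repeat a pose let the fingers close. It gives the time, the measured TCP pose, the force, the opening and the grip force at its end, in the units of the state.
- ctrl.read_state(): the state, without advancing time (a new reading comes with each control period).
- ctrl.get_image(name): name is "scene" or "side" or "wrist"; returns a dict with "image" (480x640x3 uint8, red, green, blue), "range_z" (480x640 float32, mm along the optical axis (not along the pixel's ray), 0 where there is no reading), "vfov" (degrees; the focal length in pixels is half the picture's height over the tangent of half this angle, whatever the lens; pixels are square), "cx", "cy" (the principal point, pixels), "world_to_cam" (4x4, takes a point from world to camera coordinates). Camera axes: x right, y down, z forward; pixel columns grow to the right and rows downward; lengths in mm; the calibration is good to about 2 mm. A picture is of the moment at which its call begins.
- ctrl.finish_job(): hands the job in; it is judged then, once.
The state is a dict: "clock": time; "qpos": joint angles; "qd": joint speeds; "tau": joint torques, N m; "eef_pos": TCP position; "tool_rot": TCP orientation; "force": force on the tool from outside, world axes, zero at the start; "torque": the same for the moment, N m; "width": finger opening in mm; "gripper_force": force on a finger pad.
Only numpy, scipy, OpenCV 4.12 (cv2) and the standard library are available. Lean on these libraries where they do the work, as an engineer would, in place of code of your own. Each camera call takes 0.05 s, during which the arm holds its last target. There are 200 camera calls.

## Working session

There is one attempt and no reset: what is moved stays moved. The work goes in short steps, Python scripts to look and compute and a tool call to move; the robot and the scene stay as the last step left them, time stands still between calls to the robot, and variables do not carry over. Pictures are saved under pics/ and viewed, at most 10 in all, crops included, and the job is handed in when it is done.

Besides the shell and the picture viewer there is one more tool, called after "Emit:" as name(argument=value, ...) on one line, values as JSON. step_arm: Moves the arm, as the interface text tells. Its arguments: {"type":"object","properties":{"commands":{"type":"array"}},"required":["commands"]}

```bash
mkdir -p pics; cat > h.py <<'E'
from cell import ctrl
import numpy as np, cv2
def cap(n,f=None):
    d=ctrl.get_image(n)
    if f: cv2.imwrite('pics/'+f,cv2.cvtColor(d['image'],cv2.COLOR_RGB2BGR)); np.savez('pics/'+f+'.npz',**d)
    return d
def foc(d): return 240/np.tan(np.radians(float(d['vfov']))/2)
def cloud(d):
    f=foc(d); z=d['range_z']; v,u=np.mgrid[:480,:640]
    P=np.stack([(u-d['cx'])/f*z,(v-d['cy'])/f*z,z,np.ones_like(z)],-1)
    W=(P@np.linalg.inv(d['world_to_cam']).T)[...,:3]; W[z<=0]=np.nan
    return W
def proj(d,p):
    c=d['world_to_cam']@np.r_[p,1]; f=foc(d); return c[0]/c[2]*f+d['cx'],c[1]/c[2]*f+d['cy']
E
python3 - <<'E'
from h import *
for n in('scene','side'):
    d=cap(n,n+'1.png'); print(n,d['vfov'],d['cx'],d['cy'],np.linalg.inv(d['world_to_cam'])[:3].round(2))
s=ctrl.read_state(); print(s)
E
```

```text
scene 53.32127642871558 315.0959364313804 232.26441581295975 [[-7.6000e-01  3.5000e-01 -5.4000e-01  9.8300e+02]
 [ 6.5000e-01  4.3000e-01 -6.3000e-01  5.7988e+02]
 [ 1.0000e-02 -8.3000e-01 -5.6000e-01  6.2010e+02]]
side 50.36348687960202 320.0073731116159 241.5202006029706 [[-8.7000e-01 -2.4000e-01  4.3000e-01  9.2730e+01]
 [-4.9000e-01  4.6000e-01 -7.4000e-01  7.6061e+02]
 [-2.0000e-02 -8.5000e-01 -5.2000e-01  6.4626e+02]]
{'clock': 0.1, 'qpos': array([ 1.13817322,  0.62923858,  0.03847938,  1.51829936, -0.02698413,
        0.99628821, -0.02000269]), 'qd': array([ 0.00029392, -0.00277688, -0.00014886, -0.00182026,  0.00195623,
        0.00061617,  0.00072686]), 'tau': array([ 3.68399094e-03, -5.64533758e+01,  1.23078234e+00, -1.93973351e+01,
        1.13606246e-02,  5.39878558e-03,  1.98073008e-05]), 'eef_pos': array([ 232.898187  , -606.16128969,  192.68146356]), 'tool_rot': array([-3.13987875e+00,  5.07871934e-05,  3.66800377e-01]), 'force': array([-0.1416516 ,  0.21857909,  0.48506092]), 'torque': array([-0.05251983,  0.02659007,  0.01502004]), 'gripper_force': 0.0, 'width': 85.52373840191976}
```

View pics/scene1.png

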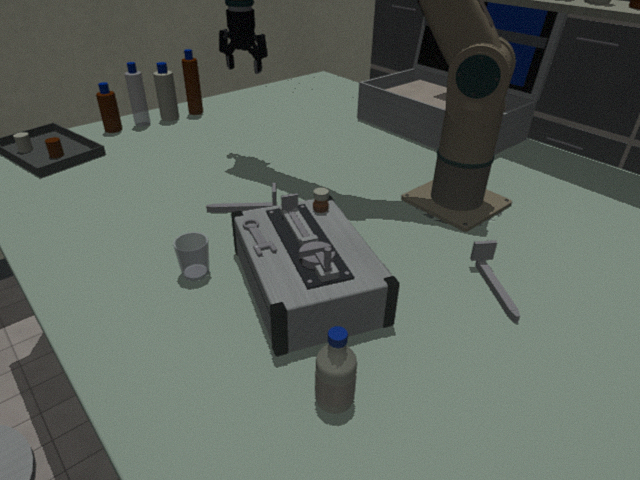

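View pics/side1.png

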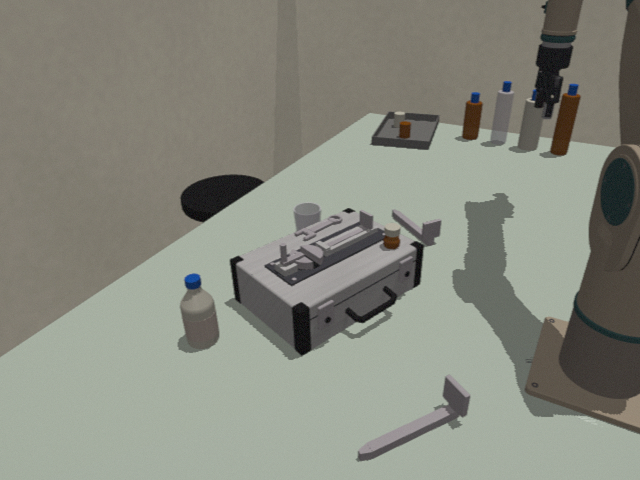

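Scene view: the case is centred near (315,265), with the disc and post near (318,255), the jar at (321,200), the wrench at (258,237), the beaker at (193,256) and the bottle at (336,370). There are three bar-like things: on the lid in the channel (297,218), on the bench behind the case (240,207), and on the bench near the base (497,280). The one on the lid is the lock bar, since it lies in the channel and should be the smallest. I'll measure the case and confirm with a crop.

```bash
python3 - <<'E'
from h import *
L={n:dict(np.load(f'pics/{n}1.png.npz')) for n in('scene','side')}
for n,d in L.items():
    W=cloud(d)
    for (a,b) in ((400,60),):
        pass
    c=W[...,2]
    m=(abs(c-101)<8)&(W[...,0]>200)&(W[...,1]>-400)&(W[...,1]<300)
    nl,lab,st,_=cv2.connectedComponentsWithStats(m.astype(np.uint8))
    k=1+st[1:,4].argmax(); P=W[lab==k]
    r=cv2.minAreaRect(P[:,:2].astype(np.float32)); print(n,len(P),np.median(P[:,2]),r)
    for nm,sel in (('bench',(abs(c)<40)&(c>3)),):
        pass
    # lay out points higher than lid within the lid's rectangle
    hgt=(c>112)&(c<175); box=cv2.boxPoints(r)
    ins=np.array([[cv2.pointPolygonTest(box,(float(x),float(y)),False)>0 if h else False for x,y,h in zip(W[i,:,0],W[i,:,1],hgt[i])] for i in range(480)])
    nl,lab,st,_=cv2.connectedComponentsWithStats(ins.astype(np.uint8))
    for k in range(1,nl):
        if st[k,4]>15:
            Q=W[lab==k]; print(st[k],np.nanmedian(Q,0).round(1),Q.min(0).round(),Q.max(0).round())
d=L['scene']; im=cv2.cvtColor(d['image'],cv2.COLOR_RGB2BGR)
a=cv2.resize(im[175:295,190:350],(800,600),interpolation=cv2.INTER_CUBIC); cv2.imwrite('pics/crop1.png',a)
E
```

```text
scene 10235 100.42351891348096 ((512.6959838867188, 11.743011474609375), (324.5316467285156, 223.09567260742188), 69.67758178710938)
[313 188  16  22 297] [416.4 -59.8 134.8] [394. -83. 112.] [428. -50. 148.]
[ 280  193   60   86 1777] [518.3  35.2 119. ] [ 458. -112.  112.] [569. 128. 163.]
side 8264 100.29391797874507 ((508.3370666503906, 12.747055053710938), (324.20703125, 226.72483825683594), 70.03561401367188)
[ 301  210   78   52 1032] [494.8 -23.6 116.7] [ 450. -103.  112.] [553.  66. 152.]
[384 223  17  23 326] [403.  -57.5 134.9] [390. -82. 112.] [422. -50. 146.]
[275 243  39  30 553] [540.  106.4 120.7] [502.  61. 112.] [566. 128. 164.]
```

View pics/crop1.png

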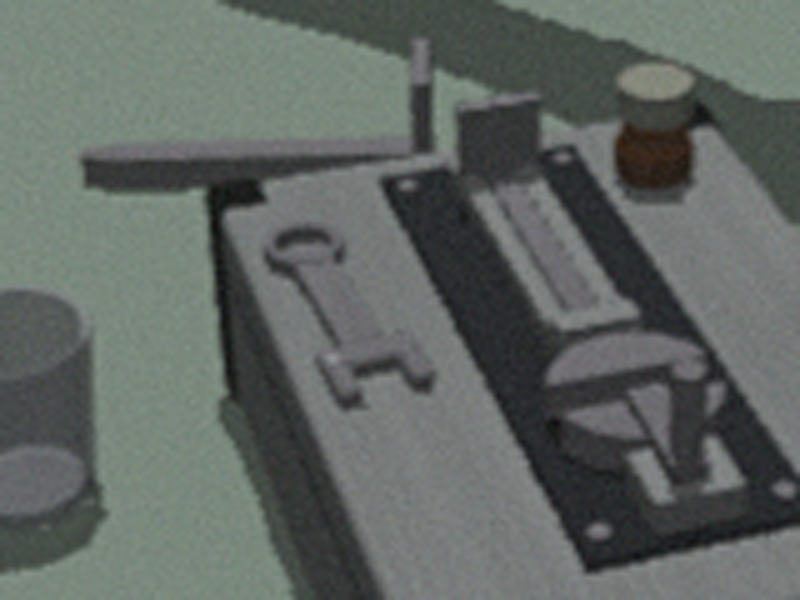

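The enlarged crop shows the bar in the channel on the lid (thumb plate at crop (498,135)). The decoy behind the case (240,150) and the one by the base lie on the bench and are larger. The post leans over the keeper at crop (688,420), and the wrench, jar and beaker are clear of the line.

```bash
cat >> h.py <<'E'
C0=np.array([510.5,12.2]); A=np.radians(69.86); Y=np.array([np.cos(A),np.sin(A)]); X=np.array([Y[1],-Y[0]])
def tocase(W): q=W[...,:2]-C0; return np.stack([q@X,q@Y,W[...,2]],-1)
def fromcase(x,y): return C0+x*X+y*Y
E
python3 - <<'E'
from h import *
for n in('scene','side'):
    d=dict(np.load(f'pics/{n}1.png.npz')); Q=tocase(cloud(d)); x,y,z=Q[...,0],Q[...,1],Q[...,2]
    def rep(nm,m):
        P=Q[m]; print(n,nm,len(P),np.median(P,0).round(1) if len(P) else '',np.percentile(P,[3,97],0).round(1).tolist() if len(P) else '')
    rep('post',(z>135)&(z<170)&(y>0)&(y<150)&(abs(x)<70)); rep('posttop',(z>158)&(z<170)&(y>0)&(y<150)&(abs(x)<70))
    rep('thumb',(z>122)&(z<160)&(y<-50)&(y>-150)&(abs(x)<30)); rep('thumbtop',(z>147)&(z<160)&(y<-50)&(y>-150)&(abs(x)<30))
    rep('jar',(z>110)&(z<170)&(y<0)&(y>-170)&(x<-40)&(x>-110))
    rep('plate',(z>102.5)&(z<107)&(abs(x)<60)&(abs(y)<160))
    rep('wrench',(z>103)&(z<125)&(x>40)&(x<105)&(abs(y)<150))
    rep('lid edge',(abs(z-100)<3)&(abs(x)<120)&(abs(y)<170))
    rep('bottle',(z>10)&(z<145)&(y>170)&(y<330)&(abs(x)<150))
    rep('beaker',(z>10)&(z<85)&(x>115)&(x<230)&(abs(y)<170))
    rep('decoy',(z>5)&(z<90)&(y<-165)&(y>-330)&(abs(x)<200))
E
```

```text
scene post 118 [  4.6 110.  150.7] [[-2.0, 102.8, 135.6], [9.0, 112.3, 162.7]]
scene posttop 32 [  3.3 107.8 161.8] [[-2.0, 101.6, 159.1], [8.4, 111.7, 163.3]]
scene thumb 230 [   1.6 -103.3  137.8] [[-14.8, -108.4, 123.0], [18.3, -100.6, 150.9]]
scene thumbtop 49 [   1.6 -104.3  149.4] [[-13.8, -110.6, 147.2], [17.5, -101.2, 151.4]]
scene jar 308 [ -64.1 -100.4  133.9] [[-79.7, -120.5, 111.8], [-52.5, -93.2, 146.2]]
scene plate 1872 [ 21.6   5.3 104.2] [[-39.7, -126.0, 102.7], [43.5, 122.6, 106.2]]
scene wrench 645 [ 78.6 -26.6 106.5] [[40.3, -108.6, 103.2], [99.3, 109.4, 109.0]]
scene lid edge 7657 [ 28.3  63.1 100.1] [[-102.0, -145.1, 98.1], [108.5, 156.9, 102.4]]
scene bottle 2736 [ 59.5 284.7  85.7] [[30.9, 259.5, 15.9], [80.8, 297.5, 140.3]]
scene beaker 1223 [203.2 -90.5  58.3] [[176.6, -142.6, 14.1], [228.1, -80.0, 80.2]]
scene decoy 366 [  27.2 -313.2   16.6] [[-23.4, -328.9, 5.9], [96.0, -279.2, 64.6]]
side post 97 [ -2.9 107.8 151.2] [[-5.5, 102.2, 136.1], [3.3, 111.7, 162.7]]
side posttop 29 [ -1.1 106.1 161.5] [[-5.1, 102.1, 158.8], [4.3, 110.9, 163.2]]
side thumb 187 [  -3.7 -104.   138.2] [[-18.2, -109.1, 123.0], [14.8, -101.7, 150.5]]
side thumbtop 40 [  -2.4 -105.5  149.4] [[-17.9, -108.7, 147.6], [15.4, -101.9, 151.6]]
side jar 339 [ -76.5 -102.4  134.3] [[-85.9, -121.3, 111.5], [-59.0, -94.6, 145.7]]
side plate 1346 [-24.7   4.7 104.2] [[-42.8, -121.8, 102.7], [40.5, 121.4, 106.4]]
side wrench 382 [ 78.5 -38.2 106.5] [[40.7, -106.2, 103.2], [95.6, 26.6, 109.2]]
side lid edge 6178 [-49.7  45.3 100. ] [[-108.5, -147.7, 97.9], [101.4, 155.5, 102.5]]
side bottle 1998 [ 30.  275.4  77.6] [[18.5, 245.9, 14.3], [54.6, 296.6, 140.1]]
side beaker 543 [ 196.1 -105.3   66.2] [[169.5, -142.8, 40.2], [229.1, -80.7, 80.5]]
side decoy 543 [ -21.5 -307.    29.1] [[-32.1, -327.5, 6.7], [78.9, -281.1, 64.0]]
```

```bash
cat >> h.py <<'E'
from scipy.spatial.transform import Rotation as Ro
def delta(p,yaw=None):
    "shift (cm) and tool-z turn from the measured pose to world p, yaw"
    s=ctrl.read_state(); R=Ro.from_euler('xyz',s['tool_rot']); dz=0 if yaw is None else Ro.as_rotvec(R.inv()*Ro.from_euler('xyz',[np.pi,0,yaw])).round(3)
    return (R.inv().apply(np.array(p)-s['eef_pos'])/10).round(2),dz
def post(th,off): # tool position so that its -x side meets the post, off from post axis
    return np.r_[fromcase(*(np.array([0,55])+52*np.array([np.cos(th),np.sin(th)])+off*np.array([.7071,.7071])))]
E
python3 - <<'E'
from h import *
yaw=A-np.pi/4
print(yaw, fromcase(0,55),post(1.55,35))
print(delta([520,-330,255],yaw)); print(delta(np.r_[post(1.55,37),255],yaw))
E
```

```text
0.4338888520457904 [529.43733722  63.83697569] [580.10958536 126.98845912]
(array([ 36.7 , -15.49,  -6.21]), array([-0.002, -0.   , -0.067]))
(array([ 58.9 , -56.01,  -6.14]), array([-0.002, -0.   , -0.067]))
```

Emit:
step_arm(commands=[4,-1.7,-3,0,0,-0.03,0,8,-3.4,-6.2,0,0,-0.067,0,12,-5,-6.2,0,0,-0.067,0,16,-6.8,-6.2,0,0,-0.067,0,20,-8.5,-6.2,0,0,-0.067,0,24,-10,-6.2,0,0,-0.067,0,28,-12,-6.2,0,0,-0.067,0,32,-13.5,-6.2,0,0,-0.067,0,36.7,-15.5,-6.2,0,0,-0.067,0,36.7,-15.5,-6.2,0,0,-0.067,0])

```text
clock: 1.1
eef_pos: [526.6, -321.6, 254.9]
tool_rot: [-3.138, -0.006, 0.446]
force: [1.3, 1.2, 0.3]
width: -0.0
gripper_force: 0.0
```

```bash
python3 - <<'E'
from h import *
yaw=A-np.pi/4
print(ctrl.read_state()['eef_pos'],delta(np.r_[post(1.55,37),255],yaw))
E
```

```text
[ 526.60774012 -321.61000298  254.87936744] (array([ 24.38, -38.16,   0.27]), array([-0.004, -0.006,  0.012]))
```

Emit:
step_arm(commands=[2.5,-3.9,0,0,0,0,0,5,-7.8,0,0,0,0,0,7.5,-11.7,0,0,0,0,0,10,-15.6,0,0,0,0,0,12.5,-19.5,0,0,0,0,0,15,-23.4,0,0,0,0,0,17.5,-27.3,0,0,0,0,0,20,-31.2,0,0,0,0,0,22.5,-35.1,0,0,0,0,0,24.8,-39.1,0,0,0,0,0])

```text
clock: 2.1
eef_pos: [580.8, 130.1, 255.2]
tool_rot: [3.141, 0.0, 0.434]
force: [0.8, -0.4, -0.5]
width: 0.0
gripper_force: 0.0
```

Emit:
step_arm(commands=[0,0,0,0,0,0,0,0,0,0,0,0,0,0,0,0,0,0,0,0,0])

```text
clock: 2.4
eef_pos: [580.7, 126.8, 255.2]
tool_rot: [3.141, 0.001, 0.432]
force: [-0.7, -0.1, 0.2]
width: -0.2
gripper_force: 0.0
```

```bash
python3 - <<'E'
from h import *
yaw=A-np.pi/4
print(ctrl.read_state()['eef_pos'],ctrl.read_state()['tool_rot'],delta(np.r_[post(1.55,37),255],yaw))
d=cap('wrist','w1.png'); W=cloud(d);Q=tocase(W);z=Q[...,2];x,y=Q[...,0],Q[...,1]
m=(z>150)&(z<170)&(abs(x)<80)&(y>0)&(y<130);print('post',m.sum(),np.median(Q[m],0) if m.any() else '')
print(np.nanmedian(z),np.isfinite(z).mean())
p=proj(d,np.r_[fromcase(0,107),162]);q=proj(d,np.r_[fromcase(0,55),120]);print(p,q)
E
```

```text
[580.70473493 126.84093952 255.19163202] [3.14060887e+00 1.16366123e-03 4.32248222e-01] (array([ 0.15, -0.04,  0.02]), array([ 0.001,  0.001, -0.002]))
post 237 [  2.27385496 107.76743533 161.33941417]
0.7850672910620347 0.996025390625
(np.float64(316.79059988804846), np.float64(266.7564079282445)) (np.float64(358.217824519935), np.float64(288.66351946376875))
```

View pics/w1.png

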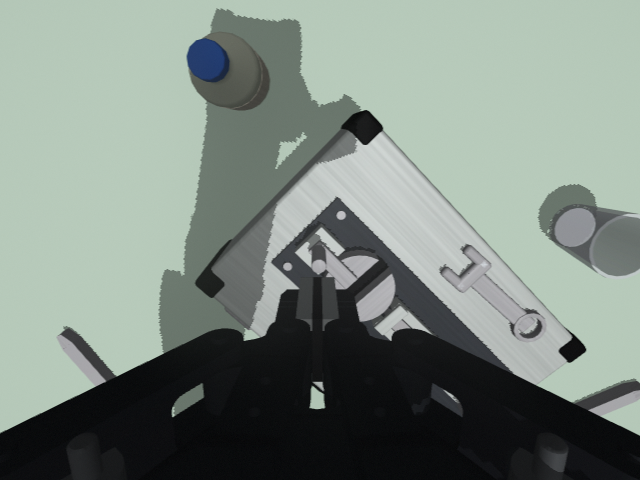

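The wrist view shows the post top at (318,265), at case (2, 108), and the disc centre at (368,287), matching the scene measurement. The shut fingers are off the post's far side. I'll lower now.

Emit:
step_arm(commands=[0,0,4,0,0,0,0,0,0,8,0,0,0,0,0,0,11.7,0,0,0,0,0,0,11.7,0,0,0,0])

```text
clock: 2.85
eef_pos: [576.9, 125.6, 134.1]
tool_rot: [-3.14, 0.01, 0.431]
force: [-0.6, -0.4, -0.3]
width: -0.2
gripper_force: 0.0
```

```bash
python3 - <<'E'
from h import *
print(ctrl.read_state()['eef_pos'],ctrl.read_state()['force'])
for th,o in((1.55,22),(1.55,17),(1.75,16),(1.95,16),(2.15,16),(2.35,16),(2.55,16),(2.75,16),(2.9,16),(3.0,16),(3.14,17)): print(th,delta(np.r_[post(th,o),138])[0])
E
```

```text
[576.87223258 125.57067146 134.06389735] [-0.58196992 -0.43069734 -0.29078404]
1.55 [-0.95  0.01 -0.38]
1.55 [-1.45  0.01 -0.38]
1.75 [-2.34 -0.66 -0.37]
1.95 [-3.25 -1.16 -0.36]
2.15 [-4.24 -1.47 -0.35]
2.35 [-5.27 -1.58 -0.34]
2.55 [-6.31 -1.48 -0.33]
2.75 [-7.3  -1.18 -0.32]
2.9 [-8.   -0.82 -0.31]
3.0 [-8.43 -0.53 -0.31]
3.14 [-8.87 -0.05 -0.3 ]
```

Emit:
step_arm(commands=[-1,0,0,0,0,0,0,-1.6,0,0,0,0,0,0,-2.1,-0.2,0,0,0,0,0,-2.9,-0.65,0,0,0,0,0,-3.35,-0.9,0,0,0,0,0,-3.8,-1.15,0,0,0,0,0,-4.3,-1.3,0,0,0,0,0,-4.8,-1.45,0,0,0,0,0,-5.3,-1.55,0,0,0,0,0,-5.8,-1.6,0,0,0,0,0])

```text
clock: 3.85
eef_pos: [521.1, 118.6, 138.4]
tool_rot: [3.142, 0.0, 0.434]
force: [0.3, 0.2, 0.1]
width: 0.0
gripper_force: 0.0
```

```bash
cat >> h.py <<'E'
def look(nm=None):
    for n in('scene','side'):
        d=cap(n,nm and n+nm); Q=tocase(cloud(d)); x,y,z=Q[...,0],Q[...,1],Q[...,2]
        m=(z>157)&(z<165)&(abs(np.hypot(x,y-55)-52)<10)&(y>20); print(n,'post',m.sum(),np.median(Q[m],0).round(1))
        m=(z>145)&(z<153)&(abs(x)<22)&(y<5)&(y>-130); print(n,'thumb',m.sum(),np.median(Q[m],0).round(1))
E
python3 - <<'E'
from h import *
s=ctrl.read_state();print(s['eef_pos'],tocase(s['eef_pos']),s['force']); look()
for th,o in((2.35,17),(2.55,16),(2.75,16),(2.9,16),(3.0,16),(3.14,17)): print(th,delta(np.r_[post(th,o),138])[0])
E
```

```text
[521.07859977 118.60606974 138.44476065] [-26.70546775 103.54214814 138.44476065] [0.34769086 0.17034831 0.13464044]
scene post 38 [  3.4 108.1 161.4]
scene thumb 63 [   1.3 -103.7  149. ]
side post 30 [ -1.5 106.3 160.9]
side thumb 52 [  -3.4 -104.7  148.8]
2.35 [0.24 0.11 0.04]
2.55 [-0.89  0.2   0.04]
2.75 [-1.89  0.5   0.04]
2.9 [-2.58  0.86  0.05]
3.0 [-3.01  1.15  0.05]
3.14 [-3.46  1.62  0.05]
```

```bash
python3 - <<'E'
from h import *
s=ctrl.read_state();print(s['clock'],s['eef_pos'],s['force'])
d=cap('side','side2.png'); im=cv2.cvtColor(d['image'],cv2.COLOR_RGB2BGR)
a=im[100:340,180:500]; e=cap('scene','scene2.png'); b=cv2.cvtColor(e['image'],cv2.COLOR_RGB2BGR)[120:360,180:500]
cv2.imwrite('pics/c2.png',cv2.resize(np.hstack([a,b]),(800,300)))
E
```

```text
3.95 [520.6576147  118.24665746 138.43030669] [ 0.092035   -0.60770621  0.23007711]
```

View pics/c2.png

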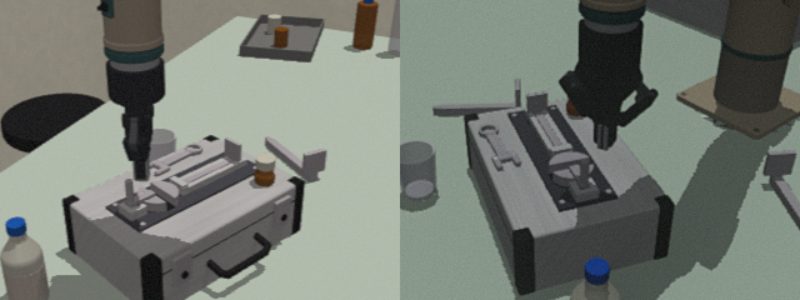

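```bash
python3 - <<'E'
from h import *
s=ctrl.read_state()
for n,px in(('scene',(342,236)),('side',(294,243))):
    d=dict(np.load(f'pics/{n}2.png.npz')); print(n,'tcp projects',proj(d,s['eef_pos']),'post',proj(d,np.r_[fromcase(1,107),162]))
    Q=tocase(cloud(d)); 
    for v in range(px[1]-24,px[1]+6,3): print(px[0],v,Q[v,px[0]].round(0),d['image'][v,px[0]])
E
```

```text
scene tcp projects (np.float64(342.9813676083789), np.float64(255.7213812341236)) post (np.float64(329.13628151881386), np.float64(248.6401314948685))
342 212 [-21. 103. 226.] [21 24 20]
342 215 [-19. 107. 223.] [29 31 33]
342 218 [-19. 108. 218.] [28 29 27]
342 221 [-18. 110. 214.] [26 29 29]
342 224 [-18. 112. 209.] [31 31 34]
342 227 [-18. 111. 203.] [34 32 35]
342 230 [-18. 112. 198.] [39 41 39]
342 233 [-18. 113. 192.] [36 36 41]
342 236 [-19. 111. 185.] [39 35 41]
342 239 [-19. 112. 180.] [68 70 70]
side tcp projects (np.float64(293.5545512117324), np.float64(260.40622860949173)) post (np.float64(282.2515541061092), np.float64(244.218319936518))
294 219 [-75. 134. 255.] [25 20 28]
294 222 [-69. 129. 245.] [19 26 19]
294 225 [-60. 123. 234.] [23 24 26]
294 228 [-54. 119. 224.] [24 17 27]
294 231 [-40. 109. 208.] [31 31 34]
294 234 [-40. 109. 202.] [29 31 32]
294 237 [-42. 111. 197.] [17 18 20]
294 240 [-41. 111. 191.] [29 25 31]
294 243 [-37. 108. 182.] [51 50 50]
294 246 [ 61.  37. 101.] [173 172 169]
```

```bash
python3 - <<'E'
from h import *
s=ctrl.read_state(); print(s['width'],s['qpos'].round(3)); t=tocase(s['eef_pos'])
for n in('scene','side'):
    d=dict(np.load(f'pics/{n}2.png.npz')); Q=tocase(cloud(d)); x,y,z=Q[...,0],Q[...,1],Q[...,2]
    r=np.hypot(x-t[0],y-t[1])
    m=(r<25)&(z>125)
    for lo in range(125,260,10):
        k=m&(z>=lo)&(z<lo+10); P=Q[k]
        if len(P): print(n,lo,len(P),P.min(0).round(),P.max(0).round(),d['image'][k].mean(0).round())
E
```

```text
0.0383233647079003 [-0.226  0.537 -0.075  1.896  0.059  0.71  -1.471]
scene 125 1 [ -3. 107. 125.] [ -3. 107. 125.] [74. 71. 75.]
scene 135 3 [ -3. 107. 141.] [ -2. 109. 144.] [74. 72. 74.]
scene 145 2 [ -2. 109. 152.] [ -2. 109. 154.] [92. 92. 94.]
scene 155 3 [ -3. 105. 156.] [ -2. 109. 161.] [70. 70. 73.]
scene 175 39 [-33.  99. 178.] [-14. 118. 185.] [58. 60. 60.]
scene 185 83 [-40.  98. 185.] [-12. 119. 195.] [43. 45. 45.]
scene 195 102 [-39.  98. 195.] [-10. 118. 205.] [38. 40. 40.]
scene 205 97 [-37.  98. 205.] [-11. 119. 215.] [40. 42. 42.]
scene 215 110 [-35.  92. 215.] [ -5. 127. 225.] [28. 30. 30.]
scene 225 190 [-49.  88. 225.] [ -2. 128. 235.] [26. 29. 28.]
scene 235 100 [-47.  99. 235.] [ -2. 128. 245.] [27. 30. 28.]
scene 245 119 [-37. 102. 245.] [ -2. 127. 255.] [25. 27. 26.]
scene 255 151 [-38.  94. 255.] [ -2. 128. 265.] [25. 27. 26.]
side 125 33 [ -9.  87. 125.] [ -2. 112. 135.] [91. 87. 89.]
side 135 20 [ -5. 100. 136.] [ -2. 111. 145.] [88. 84. 86.]
side 145 21 [ -6. 102. 145.] [ -2. 112. 155.] [93. 90. 91.]
side 155 19 [ -7. 102. 155.] [ -2. 111. 163.] [101.  98.  99.]
side 175 40 [-42.  90. 176.] [-24. 115. 185.] [84. 82. 82.]
side 185 60 [-43.  98. 186.] [-23. 116. 195.] [47. 47. 48.]
side 195 67 [-44.  95. 195.] [-25. 117. 205.] [48. 47. 49.]
side 205 48 [-43.  93. 205.] [-24. 118. 213.] [45. 46. 47.]
side 215 13 [-45.  85. 216.] [-27. 103. 224.] [63. 63. 64.]
side 225 9 [-48.  92. 226.] [-34. 106. 235.] [27. 26. 27.]
side 235 23 [-50.  87. 235.] [-29. 108. 245.] [35. 35. 36.]
side 245 46 [-51.  82. 245.] [-27. 127. 255.] [52. 53. 52.]
side 255 37 [-51.  79. 256.] [-28. 127. 265.] [44. 45. 45.]
```

Both cameras show the shut fingertips ending at z ≈ 177 while the reported TCP is at z ≈ 138. The tips are about 39 mm short of the reported TCP, so they passed over the post without touching it. I'll go back and lower, working from the measured tip.

Emit:
step_arm(commands=[2.9,0.8,0,0,0,0,0,5.8,1.6,0,0,0,0,0,5.8,1.6,1,0,0,0,0,5.8,1.6,1.9,0,0,0,0,5.8,1.6,2,0,0,0,0,5.8,1.6,2,0,0,0,0])

```text
clock: 4.65
eef_pos: [579.5, 128.3, 117.9]
tool_rot: [-3.141, 0.002, 0.434]
force: [-0.8, 0.9, -0.3]
width: 0.1
gripper_force: 0.0
```

```bash
cat >> h.py <<'E'
def tips():
    s=ctrl.read_state(); t=tocase(s['eef_pos']); print('tcp case',t.round(1),s['force'].round(1),s['clock'])
    for n in('scene','side'):
        d=cap(n); Q=tocase(cloud(d)); x,y,z=Q[...,0],Q[...,1],Q[...,2]
        m=(np.hypot(x-t[0],y-t[1])<22)&(z>t[2]-5)&(z<t[2]+70)&(d['image'].max(-1)<110); P=Q[m]
        if not len(P): print(n,'none'); continue
        lo=np.percentile(P[:,2],1); k=P[P[:,2]<lo+18]; print(n,'tip z',lo.round(1),'xy',k.min(0).round(),k.max(0).round(),len(k))
E
python3 - <<'E'
from h import *
tips()
E
```

```text
tcp case [ 24.8 132.8 117.9] [-0.8  0.9 -0.3] 4.65
scene tip z 114.1 xy [  8. 112. 113.] [ 19. 120. 119.] 16
side tip z 114.4 xy [ 11. 117. 114.] [ 15. 119. 117.] 4
```

```bash
sed -i 's/(z>t\[2\]-5)/(z>max(t[2]-5,126))/' h.py; python3 - <<'E'
from h import *
tips()
E
```

```text
tcp case [ 25.6 133.3 118.8] [ 0.3 -0.2  0.8] 4.75
scene tip z 158.2 xy [ 12. 128. 157.] [ 41. 150. 176.] 143
side tip z 157.8 xy [ 10. 128. 157.] [ 29. 147. 176.] 87
```

Emit:
step_arm(commands=[0,0,1,0,0,0,0,0,0,1.9,0,0,0,0,0,0,2,0,0,0,0,-0.7,0,2,0,0,0,0,-1.3,0,2,0,0,0,0,-1.6,0,2,0,0,0,0,-1.9,0,2,0,0,0,0,-2.1,-0.2,2,0,0,0,0,-2.5,-0.4,2,0,0,0,0,-2.9,-0.65,2,0,0,0,0])

```text
clock: 5.85
eef_pos: [553.0, 124.3, 99.0]
tool_rot: [-3.141, -0.004, 0.435]
force: [3.4, 5.3, -0.7]
width: 0.2
gripper_force: 2.4
```

```bash
python3 - <<'E'
from h import *
tips(); look()
E
```

```text
tcp case [  1.3 119.9  99. ] [ 3.4  5.3 -0.7] 5.85
scene tip z 138.0 xy [-11. 112. 137.] [ 16. 135. 156.] 122
side tip z 127.2 xy [-17. 105. 126.] [  3. 132. 145.] 62
scene post 1 [ 12.8 114.4 159.1]
scene thumb 63 [   1.6 -103.7  148.7]
side post 38 [-12.1 106.8 161.2]
side thumb 53 [  -2.  -104.7  149. ]
```

Emit:
step_arm(commands=[-0.45,-0.25,0,0,0,0,0,-0.9,-0.5,0,0,0,0,0,-1.4,-0.65,0,0,0,0,0,-1.9,-0.8,0,0,0,0,0,-2.4,-0.87,0,0,0,0,0,-2.9,-0.92,0,0,0,0,0,-3.45,-0.9,0,0,0,0,0,-4,-0.8,0,0,0,0,0,-4.5,-0.68,0,0,0,0,0,-5,-0.5,0,0,0,0,0])

```text
clock: 7.05
eef_pos: [503.9, 105.2, 98.5]
tool_rot: [3.141, 0.0, 0.434]
force: [-0.3, 1.3, -0.3]
width: -0.2
gripper_force: 0.8
```

```bash
python3 - <<'E'
from h import *
tips(); look()
E
```

```text
tcp case [-38.2  85.1  98.5] [-0.3  1.3 -0.3] 7.05
scene tip z 126.6 xy [-46.  67. 126.] [-22.  97. 145.] 40
side tip z 127.5 xy [-55.  70. 127.] [-36.  95. 145.] 76
scene post 56 [-35.2  93.5 160.8]
scene thumb 65 [   1.8 -103.4  149.2]
side post 68 [-49.6  79.4 161.2]
side thumb 51 [  -1.6 -104.8  148.9]
```

Emit:
step_arm(commands=[-0.35,0.17,0,0,0,0,0,-0.7,0.35,0,0,0,0,0,-0.9,0.5,0,0,0,0,0,-1.1,0.65,0,0,0,0,0,-1.25,0.8,0,0,0,0,0,-1.25,0.8,0,0,0,0,0])

```text
clock: 7.85
eef_pos: [496.1, 92.7, 98.5]
tool_rot: [3.141, 0.001, 0.433]
force: [-0.1, -0.9, 0.1]
width: 0.0
gripper_force: 0.1
```

```bash
python3 - <<'E'
from h import *
s=ctrl.read_state(); print(tocase(s['eef_pos']),s['force'])
look('3.png')
a,b=[cv2.imread(f'pics/{n}3.png')[150:310,220:420] for n in('scene','side')]
cv2.imwrite('pics/c3.png',cv2.resize(np.hstack([a,b]),(800,320),interpolation=cv2.INTER_CUBIC))
E
```

```text
[-41.20916152  70.60189276  98.52483966] [-0.05249772 -0.91377431  0.07155367]
scene post 37 [-42.3  81.8 160.9]
scene thumb 62 [   2.8 -104.2  149. ]
side post 85 [-52.7  69.9 160.8]
side thumb 52 [  -3.  -104.5  149. ]
```

View pics/c3.png

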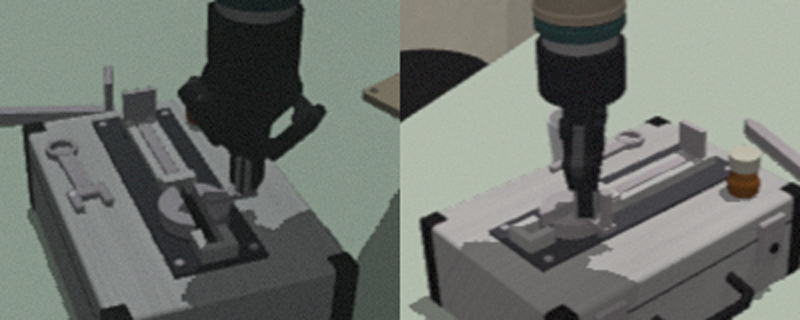

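The slot is nearly in line: the post is at crop (606,205) in the side view, beside the fingertips. I'll back off a little for a clean measurement.

Emit:
step_arm(commands=[1.2,0,0,0,0,0,0,2.4,0,0,0,0,0,0,3.6,0,0,0,0,0,0,3.6,0,0,0,0,0,0])

```text
clock: 8.35
eef_pos: [530.3, 109.1, 98.5]
tool_rot: [3.141, -0.001, 0.434]
force: [0.6, -0.6, -0.1]
width: -0.1
gripper_force: 0.0
```

```bash
python3 - <<'E'
from h import *
s=ctrl.read_state(); t=tocase(s['eef_pos']);print(t,s['force'])
for n in('scene','side'):
    d=cap(n); Q=tocase(cloud(d)); x,y,z=Q[...,0],Q[...,1],Q[...,2]
    m=(z>135)&(z<164)&(x<-40)&(x>-70)&(y>15)&(y<100); print(n,m.sum(),np.median(Q[m],0).round(1),Q[m].min(0).round(),Q[m].max(0).round())
    m=(z>122.5)&(z<129)&(x<-20)&(x>-62)&(y>15)&(y<100); P=Q[m]; print('arm',m.sum(),np.median(P,0).round(1), np.polyfit(P[:,0],P[:,1],1).round(2))
E
```

```text
[-14.75517604  97.76101489  98.49218505] [ 0.61896045 -0.56620621 -0.10660423]
scene 6 [-52.   60.7 160.3] [-55.  57. 137.] [-48.  63. 161.]
arm 13 [-51.9  62.2 125.9] [ 0.08 66.25]
side 101 [-55.8  58.3 151.8] [-60.  49. 135.] [-46.  63. 164.]
arm 88 [-38.3  59.4 125.9] [-0.08 54.51]
```

The post is at case (-53, ~57), so the disc is within about 0.05 rad of pi and the slot is in line. Next I'll go up, turn and move behind the thumb plate.

```bash
python3 - <<'E'
from h import *
print(delta(np.r_[fromcase(0,-142),150],A))
E
```

```text
(array([-15.68,  17.99,  -5.15]), array([-0.001,  0.001, -0.785]))
```

Emit:
step_arm(commands=[0,0,-3,0,0,0,0,0,0,-5.2,0,0,0,0,-2.2,2.6,-5.2,0,0,-0.12,0,-4.5,5.2,-5.2,0,0,-0.25,0,-6.8,7.8,-5.2,0,0,-0.38,0,-9,10.4,-5.2,0,0,-0.5,0,-11.2,13,-5.2,0,0,-0.62,0,-13.5,15.6,-5.2,0,0,-0.72,0,-15.7,18,-5.2,0,0,-0.785,0,-15.7,18,-5.2,0,0,-0.785,0])

```text
clock: 9.45
eef_pos: [458.7, -126.4, 150.1]
tool_rot: [-3.139, 0.004, 1.211]
force: [-0.2, -0.2, 0.5]
width: -0.1
gripper_force: 0.0
```

Emit:
step_arm(commands=[0,0,0,0,0,0,0,0,0,0,0,0,0,0])

```text
clock: 9.65
eef_pos: [462.1, -119.8, 150.6]
tool_rot: [-3.142, -0.001, 1.22]
force: [-0.1, 0.2, -0.5]
width: 0.1
gripper_force: 0.0
```

```bash
python3 - <<'E'
from h import *
tips(); print(ctrl.read_state()['tool_rot'],delta(np.r_[fromcase(0,-142),89],A)); look()
E
```

```text
tcp case [ 1.000e-01 -1.406e+02  1.506e+02] [-0.1  0.2 -0.5] 9.65
scene tip z 190.5 xy [ -12. -145.  189.] [  15. -127.  208.] 102
side tip z 190.7 xy [ -16. -145.  189.] [  14. -127.  209.] 99
[ 3.14159135e+00 -4.42700001e-04  1.22090826e+00] (array([-0.18, -0.02,  6.16]), array([ 0.   , -0.   ,  0.002]))
scene post 30 [-49.7  59.7 161. ]
scene thumb 65 [   1.8 -103.4  148.9]
side post 33 [-55.2  57.9 161.4]
side thumb 48 [  -2.2 -105.   148.9]
```

Emit:
step_arm(commands=[0,0,3.5,0,0,0,0,0,0,6,0,0,0,0,0,0,6.2,0,0,0,0,0.6,0,6.2,0,0,0,0,1.2,0,6.2,0,0,0,0,1.7,0,6.2,0,0,0,0,2.2,0,6.2,0,0,0,0,2.8,0,6.2,0,0,0,0,3.4,0,6.2,0,0,0,0,4,0,6.2,0,0,0,0])

```text
clock: 10.85
eef_pos: [476.1, -84.1, 89.0]
tool_rot: [3.141, 0.001, 1.218]
force: [-1.8, -4.7, 3.5]
width: -0.1
gripper_force: 2.4
```

```bash
python3 - <<'E'
from h import *
tips(); look()
E
```

```text
tcp case [   0.8 -102.3   89. ] [-1.8 -4.7  3.5] 10.85
scene tip z 126.3 xy [ -14. -109.  126.] [ 16. -82. 144.] 97
side tip z 126.8 xy [ -17. -107.  126.] [ 15. -81. 145.] 84
scene post 30 [-48.8  59.  161.4]
scene thumb 99 [  3.5 -85.9 149.5]
side post 32 [-54.1  57.7 161. ]
side thumb 90 [ -6.8 -87.8 149.4]
```

Emit:
step_arm(commands=[0.7,0,0,0,0,0,0,1.4,0,0,0,0,0,0,2.1,0,0,0,0,0,0,2.8,0,0,0,0,0,0,3.5,0,0,0,0,0,0,4.2,0,0,0,0,0,0,4.9,0,0,0,0,0,0,5.5,0,0,0,0,0,0,6,0,0,0,0,0,0,6.5,0,0,0,0,0,0])

```text
clock: 12.05
eef_pos: [498.5, -21.9, 88.5]
tool_rot: [-3.141, 0.0, 1.219]
force: [-0.5, -1.0, -0.2]
width: -0.2
gripper_force: 0.7
```

```bash
python3 - <<'E'
from h import *
tips(); look()
E
```

```text
tcp case [  0.4 -36.2  88.5] [-0.5 -1.  -0.2] 12.05
scene tip z 127.2 xy [-13. -44. 126.] [ 18. -16. 145.] 118
side tip z 126.6 xy [-17. -43. 126.] [ 14. -16. 144.] 89
scene post 29 [-48.9  58.7 161.4]
scene thumb 113 [  4.2 -20.6 149.3]
side post 31 [-53.9  57.1 160.9]
side thumb 101 [ -7.5 -22.5 149.2]
```

Emit:
step_arm(commands=[0.3,0,0,0,0,0,0,0.6,0,0,0,0,0,0,0.8,0,0,0,0,0,0,1,0,0,0,0,0,0])

```text
clock: 12.65
eef_pos: [501.8, -13.5, 88.6]
tool_rot: [3.142, 0.001, 1.218]
force: [-1.5, -3.6, 3.2]
width: 0.2
gripper_force: 1.8
```

Emit:
step_arm(commands=[0.1,0,0,0,0,0,0,0.2,0,0,0,0,0,0])

```text
clock: 12.85
eef_pos: [502.1, -12.5, 88.6]
tool_rot: [-3.141, 0.002, 1.218]
force: [-3.0, -6.1, 4.3]
width: 0.0
gripper_force: 3.8
```

Emit:
step_arm(commands=[0.15,0,0,0,0,0,0,0.3,0,0,0,0,0,0,0.3,0,0,0,0,0,0])

```text
clock: 13.15
eef_pos: [501.9, -12.6, 88.6]
tool_rot: [-3.14, 0.006, 1.216]
force: [-3.9, -10.9, 7.3]
width: 0.2
gripper_force: 6.0
```

```bash
python3 - <<'E'
from h import *
tips()
E
```

```text
tcp case [  0.5 -26.2  88.6] [ -3.9 -10.9   7.3] 13.15
scene tip z 126.5 xy [-14. -33. 126.] [ 15.  -5. 144.] 116
side tip z 126.4 xy [-18. -33. 126.] [ 15.  -7. 144.] 106
```

The bar has stopped at the predicted place: TCP is at case y = -26 and not advancing while the force climbs to 12 N. I'll back off and come clear.

Emit:
step_arm(commands=[-0.8,0,0,0,0,0,0,-2,0,0,0,0,0,0,-3.5,0,0,0,0,0,0,-3.5,0,-4,0,0,0,0,-3.5,0,-8,0,0,0,0,-6,0,-12,0,0,0,0,-10,0,-14,0,0,0,0,-14,0,-14,0,0,0,0,-18,0,-14,0,0,0,0,-20,0,-14,0,0,0,0])

```text
clock: 14.25
eef_pos: [433.1, -199.4, 228.6]
tool_rot: [3.141, 0.001, 1.215]
force: [-0.0, -0.6, -0.7]
width: 0.3
gripper_force: 0.0
```

```bash
python3 - <<'E'
from h import *
s=ctrl.read_state(); print(s['eef_pos'],s['force']); look('4.png')
for n in('scene','side'):
    d=dict(np.load(f'pics/{n}4.png.npz')); Q=tocase(cloud(d)); x,y,z=Q[...,0],Q[...,1],Q[...,2]
    m=(z>124)&(z<153)&(abs(x)<22)&(y<5)&(y>-60); print(Q[m].min(0),Q[m].max(0))
    m=(z>110)&(z<170)&(y<0)&(y>-170)&(x<-40)&(x>-110); print('jar',np.median(Q[m],0).round(1))
    m=(z>103)&(z<125)&(x>60)&(x<105)&(abs(y)<150); print('wrench',np.median(Q[m],0).round(1))
a,b=[cv2.imread(f'pics/{n}4.png')[160:310,220:420] for n in('scene','side')]
cv2.imwrite('pics/c4.png',cv2.resize(np.hstack([a,b]),(800,300),interpolation=cv2.INTER_CUBIC))
E
```

```text
[ 433.05346791 -199.4255732   228.61855423] [-0.01321086 -0.63293317 -0.68587563]
scene post 31 [-48.9  59.2 161.2]
scene thumb 74 [  1.2  -8.8 149.2]
side post 31 [-54.1  57.5 161.4]
side thumb 57 [ -2.7  -9.4 149.1]
[-15.42595681 -15.63198979 124.04484271] [ 18.3957962   -4.70081734 151.6492167 ]
jar [-63.9 -99.5 134.2]
wrench [ 85.1 -37.5 107.3]
[-20.45775142 -16.48528633 124.46039221] [ 16.58819728  -6.79483041 152.20306146]
jar [ -77.1 -102.8  134.2]
wrench [ 80.  -42.1 106.8]
```

View pics/c4.png

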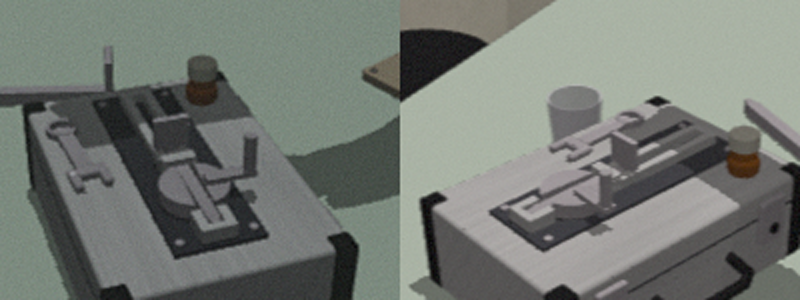

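The crop shows the bar through the slot with its nose in the keeper (scene crop (215,215)). The thumb plate is up against the strap side at (172,135), at case y ≈ -9, which matches the home position. The post is on the -x side, the jar and wrench haven't moved, and the arm is clear.

```bash
python3 -c "
from h import *
print(ctrl.finish_job())"
```

```text
the job is handed in; nothing more can be done
None
```

The latch is locked and handed in at about 14 s of the 45 s allowed. The disc was pushed round to about pi with the slot in line, the bar is home against the keeper's end (it stopped dead at 12 N), the jar and wrench measured unmoved, and the arm is clear.

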